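Set the sliding socket cover of the power strip

ROBOT

A 7-joint arm with a two-finger parallel gripper is mounted at the origin on the work surface. World frame = base frame: x ahead of the robot, y to its left, z up, the work surface at z = 0. Lengths are in m, angles in rad, forces in N, time in s.
With the tool pointing down it reaches from about 0.425 to 0.925 m from the base axis. Payload 6.8 kg.
Tool frame: the origin (TCP) lies on the centre line of the jaws, within the pads' length; the fingertips stand 14 mm ahead of it and the grasp point (between the pads) lies 5 mm behind it (r.tips_ahead is the distance from the TCP to the fingertips, in m); z points along the fingers, y is the line along which they close (so a half turn about z gives the same grasp; the last joint's range is limited). The gripper opens to 85 mm and grips with 20 to 120 N. Pads are 22 mm wide; open, the fingers measure 114 mm over their backs; the gripper's body (76 mm by 85 mm) begins 54 mm behind the grasp point. The pads swing forward as they close: fully open they stand 13 mm farther back than shut.
Start: joints at [-1.34, 0.477, 0.022, 1.555, -0.011, 1.109, -0.083], TCP at [0.224, 0.637, 0.245] pointing down, gripper open.
Joint ranges: [-2.96, 2.96], [-0.34, 2.1], [-1.41, 1.46], [0.24, 2.44], [-1.37, 4.51], [0.17, 1.92], [-2.96, 2.96]. Speed limits (rad/s): [2.39, 2.39, 3.14, 3.14, 3.14, 3.14, 3.14].

INTERFACE

Orientations are given as a rotation vector (axis times angle).
In Python, from bench import r, eyes gives the robot as it stands.
- The arm moves only by the tool step_arm, never from a script. Its argument "rows" is a list of rows, each a list of 6 numbers: the shift along the world's x, y, z in units of 60 cm (1.0 is 60 cm), then the turn, a rotation vector about the world's x, y, z in units of pi rad (1.0 is pi rad). In form: [[x, y, z, rx, ry, rz], ...]. A call has 1 to 5 rows; each row is the pose to reach, as a shift and turn from the pose commanded when the call began, turning the shorter way round; what a row does not reach only later rows make up. A row lasts 1/12 s, in which the tool goes at most 41.7 mm and 7.16 degrees, less where a joint would pass 70% of its speed; a pose out of reach is approached as far as the arm can. A call with a number of a shift or a turn outside -1 to 1 is refused whole. A call with a gripper value outside its range is refused whole. "jaw" is the closure, from 0 (fully open) to 1 (shut), set as the call begins (left out, the last holds). The fingers move at their own pace and stop on an object; "squeeze" is the grip in N (left out, the last holds). Time passes only in rows, so rows that repeat a pose let the fingers close. It gives the time, the measured TCP pose, the force, the opening and the grip force at its end, in the units of the state.
- r.get_obs(): the state, without advancing time (a new reading comes with each control period).
- eyes.grab_frame(name): name is "side" or "top" or "wrist"; returns the picture (384x512x3 uint8, red, green, blue); there is no depth.
- eyes.camera_info(name): a dict with "mtx" (3x3 intrinsics, pixels), "k1" (the pictures are not rectified: a ray, as slopes to the right and down, at radius r is drawn at 1 + k1 r^2 times it, then the intrinsics apply), "extrinsics" (4x4, takes a point from camera to world coordinates); the wrist camera has in their place "tool_from_camera" (4x4, takes a point from camera to tool coordinates, whose origin is the TCP and whose axes are the flange's). Camera axes: x right, y down, z forward; pixel columns grow to the right and rows downward; lengths in m; the calibration is good to about 2 mm. A picture is of the moment at which its call begins: read the wrist's pose just before it. camera_info takes no time and is no camera call.
- r.hand_in(): hands the job in; it is judged then, once.
The state is a dict: "clock": time; "joints": joint angles; "qvel": joint speeds; "tau": joint torques, N m; "tcp_pos": TCP position; "orientation": TCP orientation; "contact_force": force on the tool from outside, world axes, zero at the start; "moment": the same for the moment, N m; "grip_width": finger opening in m; "gripper_force": force on a finger pad.
Only numpy, scipy, OpenCV 4.12 (cv2) and the standard library are available. Lean on these libraries where they do the work, as an engineer would, in place of code of your own. Each camera call takes 0.05 s, during which the arm holds its last target. There are 200 camera calls.

TASK

On the white power strip, slide the dark grey socket cover by its blue tab towards the red rubber stop until it goes tight and squeezes the stop in, then back it off to leave a gap of about 20 mm between the cover and the stop, and let go. Leave the strip's toggle switch as it is.

Things in the scene. Friction and masses are not known exactly. Their poses are not given: they have to be found in the camera images.
- tab (a point): Centre of the grip on the blue upright tab of the sliding cover. The tab stands across the track: 18 mm thick along the track (point y axis), 44 mm wide across it (point x axis), its top 15 mm above this point; the flat dark grey cover (90 mm along the track, 64 mm across, tab at its middle) has its top 26 mm below this point. Point is 78 mm above the shelf top. Site z is up; point +y points along the track to the red rubber stop.
- cover (a joint): Position of the sliding cover along its straight track, in m, growing towards the red stop (point tab moves along its own +y by the same amount). 0 = far end from the stop; the cover's front edge meets the stop at 0.110; from there the stop yields until a hard end at 0.125. Slides with about 1.5 N of friction and stays where it is left. From 0.112 (stop squeezed by 2 mm) it counts as tight; 0.115 to 0.120 is a good squeeze.
- pad_face (a point): Middle of the face of the red rubber stop (50 mm wide, 11 mm high, on the strip's top, 52 mm above the shelf top) that the cover's front edge runs against; same axes as point tab. It stands on the track line, 45 mm ahead of point tab (along y) when the cover just touches. It is springy: pressed in it moves along +y by up to 15 mm with about 0.7 N plus 0.7 N per mm, and pushes the cover back if let go. At rest, its y distance ahead of point tab less 45 mm is the gap.
- toggle_tip (a point): Ball end of the small steel toggle switch (12 mm ball, 26 mm lever) on the same white strip (400 x 80 mm, 45 mm high), beyond the red stop, 115 mm past its face; top about 80 mm above the shelf top. To be left as it is.

How it is judged:
On the way:
1. the cover is slid tight against the red stop, squeezing it in by at least 2 mm (value of joint cover above 0.112 m), for 0.05 s.
At the end, for the whole second after the job is handed in: The cover is at rest with a gap of 20 mm (10 to 30 mm) between its front edge and the red stop (so the stop is no longer squeezed), and the toggle switch is where it was (within 8 mm at its tip) (value of joint cover between 0.08 and 0.1 m and velocity of joint cover between -0.01 and 0.01 m/s and distance of toggle_tip from where it was at the start of the episode below 0.008 m); the robot touches nothing.
It fails at once if the toggle switch is thrown (its tip moved more than 8 mm) (distance of toggle_tip from where it was at the start of the episode above 0.008 m).
It also fails if it takes over 35 s, if anything falls off the work surface, if the arm or the gripper's body presses on something with over 40 N, if the wrist force passes 120 N, or if a joint passes its speed limit or range.

## Working session

There is one attempt and no reset: what is moved stays moved. The work goes in short steps, Python scripts to look and compute and a tool call to move; the robot and the scene stay as the last step left them, time stands still between calls to the robot, and variables do not carry over. Pictures are saved under pics/ and viewed, at most 10 in all, crops included, and the job is handed in when it is done.

Besides the shell and the picture viewer there is one more tool, called after "Request:" by a JSON object that holds its "op" and its "data", one argument or row to a line. step_arm: Moves the arm, as the interface text tells. Shifts and turns lie within -1 to 1; 1 stands for 60 cm of shift or pi rad of turn. Its arguments: {"type":"object","properties":{"rows":{"type":"array"},"jaw":{"type":"number"},"squeeze":{"type":"number"}},"required":["rows"]}

```bash
mkdir -p pics; python3 - <<'E'
from bench import r, eyes
import cv2,numpy as np
o=r.get_obs();print(o['clock'],o['tcp_pos'],o['orientation'],o['grip_width'])
a=[eyes.grab_frame(n) for n in('top','side')]
for n,i in zip(('top','side'),a): cv2.imwrite(f'pics/{n}0.png',i[:,:,::-1]); print(eyes.camera_info(n))
cv2.imwrite('pics/both0.png',cv2.resize(np.vstack(a),None,fx=.78,fy=.78)[:,:,::-1])
E
```

```text
0.0 [0.22415622 0.63608823 0.24431603] [-5.29559573e-01 -3.09642827e+00  2.87100830e-03] 0.08566182344226107
{'mtx': array([[376.37531379,   0.        , 261.09091272],
       [  0.        , 376.37531379, 191.27850924],
       [  0.        ,   0.        ,   1.        ]]), 'k1': -0.12702019331411188, 'extrinsics': array([[-0.00175606, -0.9898608 ,  0.14202997,  0.48254383],
       [-0.99949308,  0.00625227,  0.0312167 ,  0.05973808],
       [-0.0317882 , -0.14190316, -0.98937   ,  0.71540499],
       [ 0.        ,  0.        ,  0.        ,  1.        ]])}
{'mtx': array([[362.64659214,   0.        , 254.72284846],
       [  0.        , 362.64659214, 188.93006708],
       [  0.        ,   0.        ,   1.        ]]), 'k1': -0.055551539346791155, 'extrinsics': array([[ 0.77772344, -0.41764399,  0.46980822,  0.29024514],
       [-0.62831976, -0.53905655,  0.56092095, -0.28742966],
       [ 0.01898794, -0.73143115, -0.68165088,  0.52491752],
       [ 0.        ,  0.        ,  0.        ,  1.        ]])}
```

View pics/top0.png

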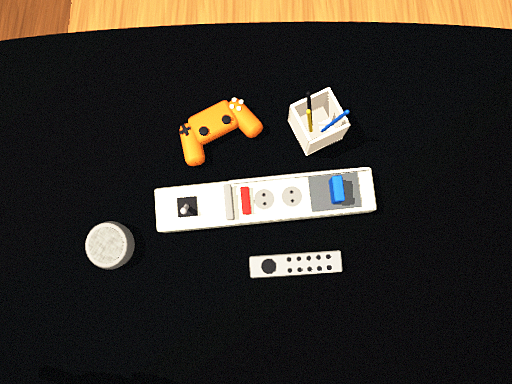

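View pics/side0.png

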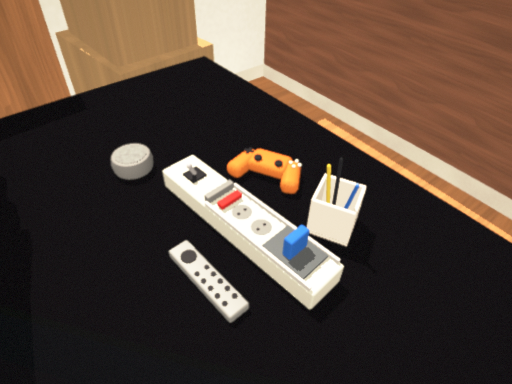

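The top view shows the blue tab at about (337,189), the red stop at (246,201) and the toggle at (185,209). The pen cup at (319,120) stands beside the tab. The side view shows the tab at (296,243) and the stop at (230,200).

```bash
cat > h.py <<'E'
import cv2,numpy as np
from bench import r,eyes
def ray(n,uv):
    c=eyes.camera_info(n);p=cv2.undistortPoints(np.array([[uv]],float),c['mtx'],np.array([c['k1'],0,0,0.]))[0,0]
    E=c['extrinsics'];return E[:3,3],E[:3,:3]@np.array([p[0],p[1],1])
def onz(n,uv,z):
    o,d=ray(n,uv);return o+d*(z-o[2])/d[2]
def tri(u1,u2):
    a,b=ray('top',u1),ray('side',u2)
    s=np.linalg.lstsq(np.c_[a[1],-b[1]],b[0]-a[0],rcond=None)[0]
    p,q=a[0]+s[0]*a[1],b[0]+s[1]*b[1];return (p+q)/2,np.linalg.norm(p-q)
def blob(img,col,box):
    h=cv2.cvtColor(img,cv2.COLOR_RGB2HSV);H,S,V=cv2.split(h)
    m=(S>140)&(V>70)&(((H>100)&(H<125)) if col=='b' else ((H<6)|(H>174)))
    k=np.zeros_like(m);x0,y0,x1,y1=box;k[y0:y1,x0:x1]=1;m=(m&k).astype(np.uint8)
    n,l,s,c=cv2.connectedComponentsWithStats(m);i=1+s[1:,4].argmax()
    cn=max(cv2.findContours((l==i).astype(np.uint8),0,2)[0],key=cv2.contourArea)
    return c[i],s[i],cn
E
python3 - <<'E'
from h import *
t=cv2.imread('pics/top0.png')[:,:,::-1].copy();s=cv2.imread('pics/side0.png')[:,:,::-1].copy()
bt=blob(t,'b',(300,165,375,215));bs=blob(s,'b',(270,215,325,270))
rt=blob(t,'r',(230,180,260,220));rs=blob(s,'r',(210,180,250,220))
for n,b in(('bt',bt),('bs',bs),('rt',rt),('rs',rs)): print(n,b[0],b[1],cv2.boxPoints(cv2.minAreaRect(b[2])).round(1).tolist())
print('tab',tri(bt[0],bs[0]),'red',tri(rt[0],rs[0]))
# strip axis from white mask
g=(t.min(2)>150).astype(np.uint8);g[:160]=0;g[240:]=0;g[:,:150]=0;g[:,380:]=0
c=max(cv2.findContours(cv2.morphologyEx(g,3,np.ones((7,7))),0,2)[0],key=cv2.contourArea)
q=cv2.boxPoints(cv2.minAreaRect(c));print('strip');[print(u,onz('top',u,.045)) for u in q]
for nm,im in (('t',t[155:240,150:385]),('s',s[150:300,150:345])): cv2.imwrite(f'pics/z{nm}.png',cv2.resize(im[:,:,::-1],None,fx=3.4,fy=3.4,interpolation=2))
E
```

```text
bt [336.61514196 189.69716088] [329 175  16  29 317] [[328.0, 176.39999389648438], [341.6000061035156, 174.6999969482422], [345.0, 202.0], [331.5, 203.6999969482422]]
bs [295.39673913 241.31521739] [283 224  26  35 552] [[276.0, 247.0], [301.0, 222.0], [314.5, 235.5], [289.5, 260.5]]
rt [245.35682819 200.10132159] [240 187  11  28 227] [[239.89999389648438, 187.10000610351562], [248.1999969482422, 186.3000030517578], [250.8000030517578, 213.5], [242.5, 214.3000030517578]]
rs [229.15920398 199.3681592 ] [218 191  24  18 201] [[216.5, 202.60000610351562], [237.8000030517578, 189.0], [242.1999969482422, 195.89999389648438], [220.89999389648438, 209.5]]
tab (array([ 0.57651511, -0.05015451,  0.07272034]), np.float64(0.0005336409356542236)) red (array([0.56174031, 0.10900056, 0.05134273]), np.float64(0.0010229961239029528))
strip
[152.04945 187.49506] [0.58708612 0.28163748 0.045     ]
[371.3564  165.56436] [ 0.62485824 -0.12025177  0.045     ]
[375.82178 210.21783] [ 0.54319581 -0.12476525  0.045     ]
[156.5148  232.14853] [0.50527914 0.27032106 0.045     ]
```

View pics/zt.png

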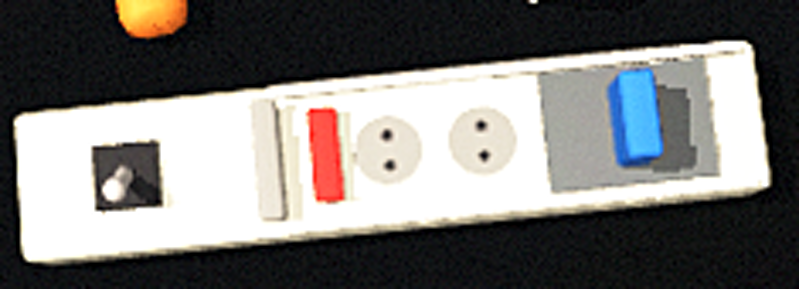

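View pics/zs.png

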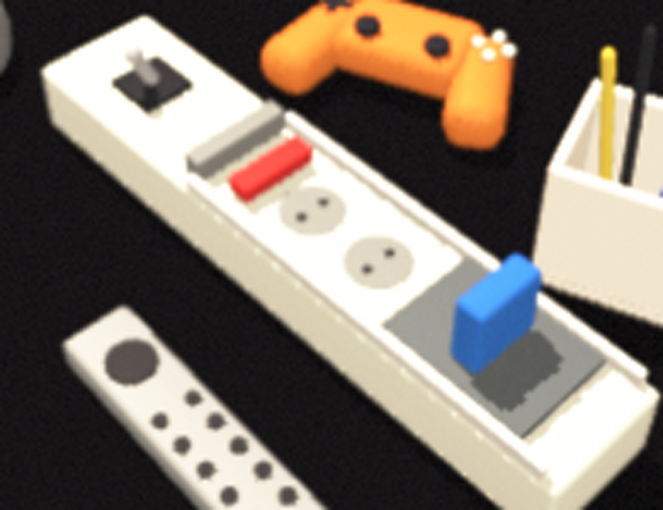

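The crops show the tab's top face centred near top-view pixel (338.5,188). The strip's tilt is clear, and the red stop's near edge is at about (249-251,187-214). Next I refine these positions.

```bash
python3 - <<'E'
from h import *
t=cv2.imread('pics/top0.png')[:,:,::-1].copy()
# tab top face: brighter blue
h=cv2.cvtColor(t,cv2.COLOR_RGB2HSV)[170:210,322:352]
m=((h[...,0]>100)&(h[...,0]<125)&(h[...,1]>140))
v=h[...,2][m];th,_=cv2.threshold(v.reshape(-1,1),0,255,cv2.THRESH_OTSU)
y,x=np.where(m&(h[...,2]>th));c=(x.mean()+322,y.mean()+170);print(th,len(v),len(x),c)
T=onz('top',c,.093);print('tab',T)
u=np.array([-.0943,.9955,0])
for e in((249.2,187),(250.2,200),(251.2,213.5)):
    p=onz('top',e,.0575);print('face',p,'gap',(p-T)@u-.045)
for w in((155+595/3.4,),):pass
print('cover front', (onz('top',(150+546/3.4,155+132/3.4),.052)-T)@u, 'rear',(onz('top',(150+713/3.4,155+115/3.4),.052)-T)@u)
for k in((309,153),(290,100),(350,128)): print('cup',onz('top',k,.1))
P=np.array([T[0],T[1],.155]);o=r.get_obs();print((P-o['tcp_pos'])/.6)
from scipy.spatial.transform import Rotation as R
R0=R.from_rotvec(o['orientation']);yx=np.array(u);z=np.array([0,0,-1.]);G=R.from_matrix(np.c_[np.cross(yx,z),yx,z])
print((G*R0.inv()).as_rotvec()/np.pi)
E
```

```text
221.0 317 215 (np.float64(338.16744186046515), np.float64(188.40465116279069))
tab [ 0.57593193 -0.04951378  0.093     ]
face [0.58478105 0.10156078 0.0575    ] gap 0.10456025617697053
face [0.56157917 0.09973246 0.0575    ] gap 0.10492809560675988
face [0.53771674 0.0979262  0.0575    ] gap 0.1053801910619336
cover front 0.042347007218223785 rear -0.04612577755963231
cup [ 0.63519011 -0.00129073  0.1       ]
cup [0.72943076 0.02904922 0.1       ]
cup [ 0.67856215 -0.07219168  0.1       ]
[ 0.58620959 -1.14274003 -0.14904166]
[ 5.26793568e-04 -1.60227628e-05  1.37918376e-01]
```

Request:
{"op": "step_arm", "data": {
  "rows": [
    [0.145,-0.285,0,0,0,0.035],
    [0.145,-0.285,0,0,0,0.035],
    [0.145,-0.285,0,0,0,0.035],
    [0.145,-0.285,0,0,0,0.035],
    [0.145,-0.285,0,0,0,0.035]
  ],
  "jaw": 0
}}

```text
clock: 0.52
tcp_pos: [0.3138, 0.4608, 0.2449]
orientation: [0.365, 3.12, -0.004]
contact_force: [1.5, -1.3, 0.2]
grip_width: 0.086
gripper_force: 0.0
```

Request:
{"op": "step_arm", "data": {
  "rows": [
    [0.145,-0.285,0,0,0,0.035],
    [0.145,-0.285,0,0,0,0.035],
    [0.145,-0.285,0,0,0,0.035],
    [0.145,-0.285,0,0,0,0.035],
    [0.145,-0.285,0,0,0,0.035]
  ]
}}

```text
clock: 0.93
tcp_pos: [0.4, 0.2898, 0.2451]
orientation: [0.194, 3.136, -0.003]
contact_force: [-0.0, -0.2, 0.3]
grip_width: 0.0853
gripper_force: 0.0
```

Request:
{"op": "step_arm", "data": {
  "rows": [
    [0.145,-0.285,0,0,0,0.035],
    [0.145,-0.285,0,0,0,0.035],
    [0.145,-0.285,0,0,0,0.035],
    [0.145,-0.285,0,0,0,0.035],
    [0.145,-0.285,0,0,0,0.035]
  ]
}}

```text
clock: 1.35
tcp_pos: [0.4864, 0.1192, 0.2453]
orientation: [0.02, 3.141, -0.002]
contact_force: [0.4, 0.6, 0.5]
grip_width: 0.0853
gripper_force: 0.0
```

Request:
{"op": "step_arm", "data": {
  "rows": [
    [0.149,-0.281,-0.1,0,0,0.033],
    [0.149,-0.281,-0.1,0,0,0.033],
    [0.149,-0.281,-0.1,0,0,0.033],
    [0.149,-0.281,-0.1,0,0,0.033],
    [0.149,-0.281,-0.1,0,0,0.033]
  ]
}}

```text
clock: 1.77
tcp_pos: [0.5751, -0.0477, 0.1843]
orientation: [0.147, -3.138, 0.001]
contact_force: [0.8, -0.1, 0.1]
grip_width: 0.0857
gripper_force: 0.0
```

Request:
{"op": "step_arm", "data": {
  "rows": [
    [0,0,0,0,0,0],
    [0,0,0,0,0,0],
    [0,0,0,0,0,0]
  ]
}}

```text
clock: 2.02
tcp_pos: [0.5743, -0.0443, 0.1849]
orientation: [0.149, -3.137, -0.001]
contact_force: [-0.3, 1.0, -0.3]
grip_width: 0.0854
gripper_force: 0.0
```

```bash
python3 - <<'E'
from h import *
from scipy.spatial.transform import Rotation as R
o=r.get_obs();w=eyes.grab_frame('wrist');cv2.imwrite('pics/w1.png',w[:,:,::-1])
M=R.from_rotvec(o['orientation']).as_matrix();print(o['tcp_pos'],M.round(3).tolist(),o['joints'].round(2))
c=eyes.camera_info('wrist');E=c['tool_from_camera'];D=np.array([c['k1'],0,0,0])
def wz(uv,z):
    p=cv2.undistortPoints(np.array([[uv]],float),c['mtx'],D)[0,0]
    d=M@E[:3,:3]@np.array([*p,1]);q=o['tcp_pos']+M@E[:3,3];return q+d*(z-q[2])/d[2]
h=cv2.cvtColor(w,cv2.COLOR_RGB2HSV)
for nm,z,lo,hi in(('blue',.093,100,125),('red',.0575,0,6)):
    m=((h[...,0]>=lo)&(h[...,0]<=hi)&(h[...,1]>140)&(h[...,2]>70)).astype(np.uint8)
    n,l,s,ce=cv2.connectedComponentsWithStats(m)
    if n>1:
        i=1+s[1:,4].argmax();cn=max(cv2.findContours((l==i).astype(np.uint8),0,2)[0],key=cv2.contourArea)
        b=cv2.boxPoints(cv2.minAreaRect(cn));print(nm,s[i]);[print(q.round(1),wz(q,z).round(4)) for q in b]
E
```

```text
[ 0.57432287 -0.0443469   0.1849189 ] [[-0.996, -0.095, -0.001], [-0.095, 0.996, 0.001], [0.001, 0.001, -1.0]] [-0.27  0.39  0.3   1.87 -0.15  0.9   1.77]
blue [236 168  20  56 961]
[236. 168.] [ 0.5483 -0.0605  0.093 ]
[255. 168.] [ 0.5468 -0.0446  0.093 ]
[255. 223.] [ 0.5968 -0.0397  0.093 ]
[236. 223.] [ 0.5985 -0.0566  0.093 ]
red [393 164  27  49 959]
[391.4 211. ] [0.5863 0.0993 0.0575]
[400.4 161.5] [0.5353 0.0948 0.0575]
[419.9 165.1] [0.537  0.1143 0.0575]
[410.9 214.5] [0.5882 0.1199 0.0575]
```

View pics/w1.png

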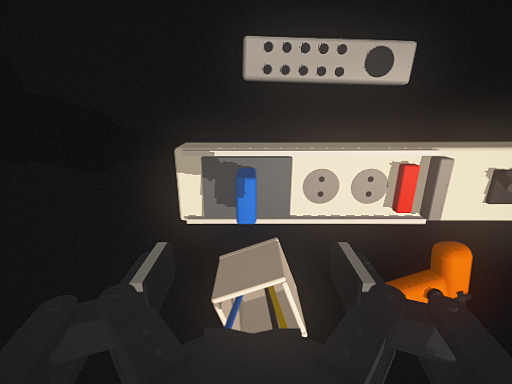

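The wrist view confirms the layout: tab top at (246,172), red stop at (406,188), and the cup at (260,285) beside the gripper. I check the cup and pen heights before descending.

```bash
python3 - <<'E'
from h import *
print('black tip',tri((309,93),(340,159)));print('blue pen',tri((348,112),(357,187)));print('cup near corner',tri((309,153),(314,192)), tri((290,100),(322,180)))
E
```

```text
black tip (array([7.25669699e-01, 5.57919851e-04, 1.36022210e-01]), np.float64(0.0027395923149761293))
blue pen (array([ 0.69464603, -0.06271459,  0.13287751]), np.float64(0.00126866601299589))
cup near corner (array([ 0.64144478, -0.00697134,  0.10836526]), np.float64(0.020484264266740836)) (array([0.73808761, 0.03165491, 0.06072279]), np.float64(0.015888920049614747))
```

Request:
{"op": "step_arm", "data": {
  "rows": [
    [0.001,-0.009,-0.06,0,0,0],
    [0.001,-0.009,-0.12,0,0,0],
    [0.001,-0.009,-0.16,0,0,0],
    [0.001,-0.009,-0.18,0,0,0],
    [0.001,-0.009,-0.18,0,0,0]
  ]
}}

```text
clock: 2.48
tcp_pos: [0.5735, -0.0485, 0.0752]
orientation: [0.152, -3.133, -0.001]
contact_force: [-1.8, -0.4, -0.4]
grip_width: 0.0856
gripper_force: 0.0
```

Request:
{"op": "step_arm", "data": {
  "rows": [
    [0,0,0,0,0,0],
    [0,0,0,0,0,0],
    [0,0,0,0,0,0],
    [0,0,0,0,0,0],
    [0,0,0,0,0,0]
  ],
  "jaw": 1,
  "squeeze": 30
}}

```text
clock: 2.9
tcp_pos: [0.576, -0.0503, 0.0784]
orientation: [-0.149, 3.136, 0.0]
contact_force: [0.0, -0.6, -1.3]
grip_width: 0.0257
gripper_force: 0.0
```

Request:
{"op": "step_arm", "data": {
  "rows": [
    [0,0,0,0,0,0],
    [0,0,0,0,0,0],
    [0,0,0,0,0,0],
    [0,0,0,0,0,0],
    [0,0,0,0,0,0]
  ]
}}

```text
clock: 3.32
tcp_pos: [0.5758, -0.0504, 0.0782]
orientation: [-0.148, 3.137, 0.0]
contact_force: [-2.1, 0.6, 7.1]
grip_width: 0.0174
gripper_force: 32.6
```

Request:
{"op": "step_arm", "data": {
  "rows": [
    [-0.003,0.03,0,0,0,0],
    [-0.006,0.06,0,0,0,0],
    [-0.008,0.09,0,0,0,0],
    [-0.011,0.12,0,0,0,0],
    [-0.014,0.149,0,0,0,0]
  ]
}}

```text
clock: 3.73
tcp_pos: [0.5674, 0.0388, 0.0782]
orientation: [-0.147, 3.137, -0.001]
contact_force: [-0.1, -2.2, 6.5]
grip_width: 0.0174
gripper_force: 32.5
```

Request:
{"op": "step_arm", "data": {
  "rows": [
    [0,0,0,0,0,0],
    [0,0,0,0,0,0],
    [0,0,0,0,0,0],
    [0,0,0,0,0,0]
  ]
}}

```text
clock: 4.07
tcp_pos: [0.5673, 0.0398, 0.0782]
orientation: [-0.149, 3.137, 0.001]
contact_force: [-2.9, 1.3, 7.2]
grip_width: 0.0175
gripper_force: 32.7
```

```bash
cat > look.py <<'E'
import sys
from h import *
o=r.get_obs();print(o['tcp_pos'],o['contact_force'].round(1),o['grip_width'],o['gripper_force'])
a=eyes.grab_frame('side');b=eyes.grab_frame('top')
x,y=a[150:300,150:345],b[155:240,150:385]
x=cv2.resize(x,(780,600),interpolation=2)
cv2.imwrite(f'pics/{sys.argv[1]}s.png',x[:,:,::-1]);cv2.imwrite(f'pics/{sys.argv[1]}t.png',b[:,:,::-1])
E
python3 look.py a
```

```text
[0.56732942 0.03975364 0.07820364] [-2.9  1.3  7.2] 0.01748798832293414 32.69696652889252
```

View pics/as.png

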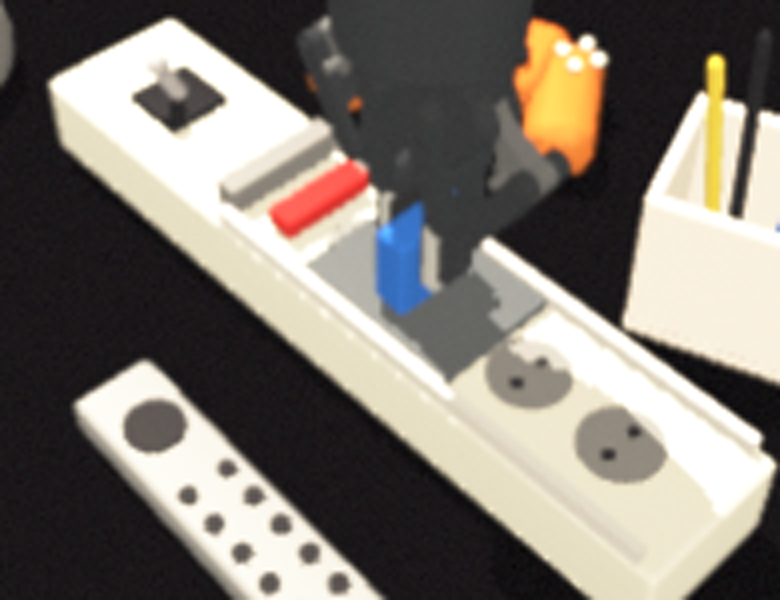

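The cover followed the tab, and its front edge at (310,262) is still short of the red stop's face at about (290,235). I creep on.

Request:
{"op": "step_arm", "data": {
  "rows": [
    [-0.0008,0.008,0,0,0,0],
    [-0.0016,0.016,0,0,0,0],
    [-0.0016,0.016,0,0,0,0],
    [-0.0016,0.016,0,0,0,0],
    [-0.0016,0.016,0,0,0,0]
  ]
}}

```text
clock: 4.58
tcp_pos: [0.5664, 0.0492, 0.0782]
orientation: [-0.149, 3.137, 0.001]
contact_force: [-1.0, 1.1, 6.2]
grip_width: 0.0174
gripper_force: 32.7
```

Request:
{"op": "step_arm", "data": {
  "rows": [
    [-0.0008,0.008,0,0,0,0],
    [-0.0008,0.008,0,0,0,0],
    [-0.0008,0.008,0,0,0,0],
    [-0.0008,0.008,0,0,0,0],
    [-0.0008,0.008,0,0,0,0]
  ]
}}

```text
clock: 5.0
tcp_pos: [0.566, 0.0538, 0.0782]
orientation: [-0.149, 3.137, 0.001]
contact_force: [-1.8, 0.2, 6.0]
grip_width: 0.0174
gripper_force: 32.7
```

Request:
{"op": "step_arm", "data": {
  "rows": [
    [-0.0005,0.005,0,0,0,0],
    [-0.0005,0.005,0,0,0,0],
    [-0.0005,0.005,0,0,0,0],
    [-0.0005,0.005,0,0,0,0],
    [-0.0005,0.005,0,0,0,0]
  ]
}}

```text
clock: 5.42
tcp_pos: [0.5657, 0.0564, 0.0782]
orientation: [-0.148, 3.137, 0.0]
contact_force: [-1.3, -1.0, 7.8]
grip_width: 0.0174
gripper_force: 32.6
```

Request:
{"op": "step_arm", "data": {
  "rows": [
    [-0.0005,0.005,0,0,0,0],
    [-0.0005,0.005,0,0,0,0],
    [-0.0005,0.005,0,0,0,0],
    [-0.0005,0.005,0,0,0,0],
    [-0.0005,0.005,0,0,0,0]
  ]
}}

```text
clock: 5.83
tcp_pos: [0.5655, 0.0588, 0.0782]
orientation: [-0.148, 3.137, -0.001]
contact_force: [-1.5, -2.5, 7.2]
grip_width: 0.0178
gripper_force: 32.6
```

Request:
{"op": "step_arm", "data": {
  "rows": [
    [-0.0004,0.004,0,0,0,0],
    [-0.0004,0.004,0,0,0,0],
    [-0.0004,0.004,0,0,0,0],
    [-0.0004,0.004,0,0,0,0],
    [-0.0004,0.004,0,0,0,0]
  ]
}}

```text
clock: 6.25
tcp_pos: [0.5654, 0.0605, 0.0782]
orientation: [-0.147, 3.137, -0.002]
contact_force: [-1.3, -3.8, 6.2]
grip_width: 0.0173
gripper_force: 32.6
```

Request:
{"op": "step_arm", "data": {
  "rows": [
    [-0.0004,0.004,0,0,0,0],
    [-0.0004,0.004,0,0,0,0],
    [-0.0004,0.004,0,0,0,0],
    [-0.0004,0.004,0,0,0,0],
    [-0.0004,0.004,0,0,0,0]
  ]
}}

```text
clock: 6.67
tcp_pos: [0.5652, 0.0623, 0.0782]
orientation: [-0.146, 3.137, -0.002]
contact_force: [-0.7, -4.6, 6.2]
grip_width: 0.0176
gripper_force: 32.6
```

```bash
python3 look.py b; python3 - <<'E'
from h import *
for n,f in(('0','pics/side0.png'),): pass
s=cv2.imread('pics/side0.png')[:,:,::-1].copy();a=eyes.grab_frame('side')
for i in(s,a):
    c=blob(i,'r',(205,175,250,222));print(c[0],c[1])
E
```

```text
[0.56517541 0.06233657 0.07822672] [-0.7 -4.6  6.2] 0.017591083877071916 32.601619362831116
[229.15920398 199.3681592 ] [218 191  24  18 201]
[225.31034483 197.97126437] [215 189  20  18 174]
```

View pics/bs.png

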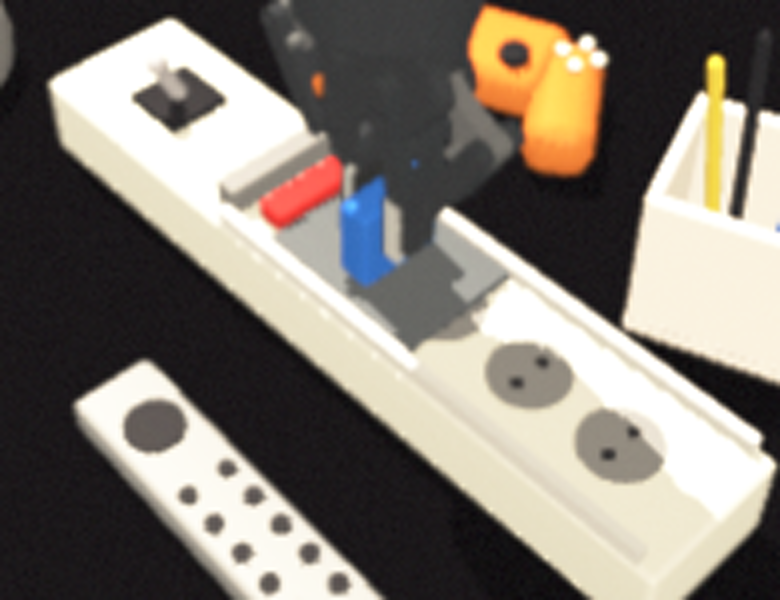

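The stop has visibly moved in: the red's left end went from (273,222) to (264,212), and the reaction is about 5 N. That is roughly 6 mm of squeeze, with first contact at TCP y of about 0.056. Now I back off to y of about 0.036.

Request:
{"op": "step_arm", "data": {
  "rows": [
    [0.001,-0.011,0,0,0,0],
    [0.002,-0.022,0,0,0,0],
    [0.003,-0.033,0,0,0,0],
    [0.004,-0.044,0,0,0,0],
    [0.004,-0.044,0,0,0,0]
  ]
}}

```text
clock: 7.23
tcp_pos: [0.5676, 0.0366, 0.0782]
orientation: [-0.146, 3.137, -0.0]
contact_force: [-1.1, -1.3, 7.2]
grip_width: 0.0175
gripper_force: 32.6
```

Request:
{"op": "step_arm", "data": {
  "rows": [
    [0,0,0,0,0,0],
    [0,0,0,0,0,0],
    [0,0,0,0,0,0]
  ]
}}

```text
clock: 7.48
tcp_pos: [0.5675, 0.0373, 0.0782]
orientation: [-0.148, 3.137, -0.001]
contact_force: [-1.4, -2.5, 6.4]
grip_width: 0.0177
gripper_force: 32.7
```

Request:
{"op": "step_arm", "data": {
  "rows": [
    [0,0,0,0,0,0],
    [0,0,0,0,0,0],
    [0,0,0,0,0,0],
    [0,0,0,0,0,0],
    [0,0,0,0,0,0]
  ],
  "jaw": 0.4
}}

```text
clock: 7.9
tcp_pos: [0.5666, 0.038, 0.0771]
orientation: [0.149, -3.138, -0.0]
contact_force: [-0.4, 0.4, 0.7]
grip_width: 0.0512
gripper_force: 0.0
```

Request:
{"op": "step_arm", "data": {
  "rows": [
    [0,0,0.05,0,0,0],
    [0,0,0.1,0,0,0],
    [0,0,0.16,0,0,0],
    [0,0,0.22,0,0,0],
    [0,0,0.27,0,0,0]
  ]
}}

```text
clock: 8.32
tcp_pos: [0.567, 0.0377, 0.2417]
orientation: [-0.148, 3.137, 0.0]
contact_force: [0.3, -0.3, -0.0]
grip_width: 0.0512
gripper_force: 0.0
```

Request:
{"op": "step_arm", "data": {
  "rows": [
    [-0.06,0,0.05,0,0,0],
    [-0.1,0,0.05,0,0,0],
    [-0.1,0,0.05,0,0,0],
    [-0.1,0,0.05,0,0,0],
    [-0.1,0,0.05,0,0,0]
  ]
}}

```text
clock: 8.73
tcp_pos: [0.5071, 0.038, 0.2692]
orientation: [-0.149, 3.138, 0.0]
contact_force: [0.6, 0.0, 0.6]
grip_width: 0.0511
gripper_force: 0.0
```

```bash
python3 look.py c; python3 - <<'E'
from h import *
t=cv2.imread('pics/ct.png')[:,:,::-1].copy();s=eyes.grab_frame('side')
try:
  b,rd=blob(s,'b',(200,180,290,260)),blob(s,'r',(205,175,250,222));print(b[1],rd[0],rd[1])
  bz=[blob(cv2.imread('pics/side0.png')[:,:,::-1].copy(),'b',(270,215,325,270))[0],b[0]]
  print([onz('side',p,.0727) for p in bz])
except Exception as e: print(e)
E
```

```text
[0.50709715 0.03801164 0.26917812] [0.6 0.  0.6] 0.05112372025841454 0.0
[246 196  24  33 524] [229.115 199.41 ] [218 191  24  18 200]
[array([ 0.57627823, -0.05002449,  0.0727    ]), array([0.5686766, 0.0370786, 0.0727   ])]
```

View pics/cs.png

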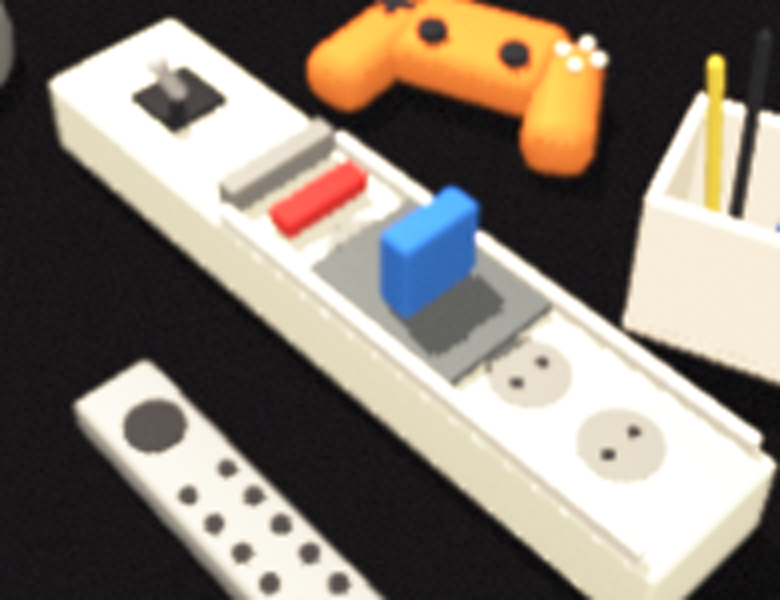

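The picture shows the cover's front edge at (315,265), clear of the restored red stop at (290,232). The tab measures y = 0.037, so the gap is about 19 mm. The toggle at (170,80) is unchanged and the gripper is clear.

```bash
python3 -c "
from bench import r
print(r.hand_in())"
```

```text
the job is handed in; nothing more can be done
None
```

I slid the cover tight against the red stop (about 6 mm squeeze), backed it off to a gap of about 19 mm, released it with the toggle switch unmoved in the last image, and handed the job in; the hand-in returned no verdict.

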